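# Switch on the microscope lamp and turn it up four clicks

### The job

With a fingertip, press the red button on the microscope lamp's control unit to switch the lamp on, then turn its brightness dial up (clockwise seen from above) by exactly four clicks from where it stands, pushing the dial's bar round with the fingertip and never going past the fourth click. Do not pull the dial up, and leave the other things on the bench and on the unit where they are.

Things in the scene. Friction and masses are not known exactly. Their poses are not given: they have to be found in the camera images.
- unit: microscope-lamp control unit, a dark flat box fixed to the bench, 160 mm (its x) x 240 mm (its y), top face 60 mm above the bench. Origin: centre of its underside; x points to its rear, away from its operator side, z up. Dial on the left (+y) half of the top, red button on the right half, ticks round the dial.
- lamp_top (a point): centre of the upper face of the red lamp push button (26 mm across, in a black housing on the unit's top). It springs: pressing straight down moves it 6 mm and takes 5 N when fully down; it comes back up when let go. Count it pressed from 4 mm on.
- dial_axis (a point): fixed point on the dial's vertical turning axis at the height of the top face of its grey disc (76 mm across, top face 72 mm above the bench). On the disc stands a black bar through the axis, 70 mm long, 10 mm wide, 20 mm high above the disc; disc and bar turn together.
- dial_mark (a point): point on top of the pointer end of the dial's bar (the end with the white line), 33 mm out from the axis and 20 mm above dial_axis; it turns with the dial. Clear of the bar, a fingertip can go down beside it almost to the disc.
- dial (a joint): dial angle, rad, growing clockwise seen from above (brighter); stops every 24 degrees (0.419 rad), a white tick each on the unit: 0 points 120 degrees anticlockwise from the unit's x. Starts at rest on one of the first 4 of 11 stops. A click takes about 0.1 N m (3 to 4 N on the bar's end); past half-way it snaps to the next stop and stays. Pulled with over 6 N the dial comes up.
- oil: small amber immersion-oil bottle with a red cap, 32 mm across, 70 mm tall; loose, not part of the job; origin at the centre of its underside, z up.
- jar: round glass specimen jar with a black lid, 54 mm across, 75 mm tall; loose, not part of the job; origin at the centre of its underside, z up.
- dish: shallow open glass dish, 84 mm across, 16 mm tall; loose, not part of the job; origin at the centre of its underside, z up.
- slidebox: blue plastic slide box, 90 x 70 x 34 mm tall; loose, not part of the job; origin at the centre of its underside, z up.
- canister: bare aluminium objective canister, 34 mm across, 42 mm tall, standing on top of the control unit near its rear edge; loose, not part of the job; origin at the centre of its underside, z up.
- vial: small glass vial with a black cap, 24 mm across, 50 mm tall; loose, not part of the job; origin at the centre of its underside, z up.
- eyepiece: spare black eyepiece with a steel band, 38 mm across, 50 mm tall; loose, not part of the job; origin at the centre of its underside, z up.

How it is judged:
On the way, in this order (a step that is already met when the one before it is completed fails the run):
1. the red button is pressed at least 4 mm down, the dial still on its starting stop (z of lamp_top in the frame of unit below 0.078 m and distance of dial_mark from where it was at the start of the episode below 0.006 m), for 0.05 s.
2. the dial rests on the fourth click clockwise from its start (distance of dial_mark from where it was at the start of the episode between 0.0465 and 0.0515 m), for 0.2 s.
At the end, for the whole second after the job is handed in: The dial rests on the fourth stop from its start, 96 degrees clockwise (pointer tip 49 mm from where it began, within 2.5 mm, about 5 degrees), still down on its shaft within 2 mm; the button is let go (all of step 2 and z of dial_mark in the frame of dial_axis below 0.022 m and z of lamp_top in the frame of unit above 0.08 m); the robot touches nothing.
It fails at once if the dial goes past the fourth click (more than half-way to the fifth) (distance of dial_mark from where it was at the start of the episode above 0.0533 m).
It fails at once if the dial is pulled up its shaft by more than 4 mm (z of dial_mark in the frame of dial_axis above 0.024 m).
It fails at once if a bystander is lifted, knocked over or shifted more than 20 mm (distance of any of oil, jar, dish, slidebox, canister, vial, eyepiece from where it was at the start of the episode above 0.02 m or angle between any of oil, jar, dish, slidebox, canister, vial, eyepiece's own z axis and vertical above 0.5 rad).
It also fails if it takes over 56 s, if anything falls off the work surface, if the arm or the gripper's body presses on something with over 40 N, if the wrist force passes 120 N, or if a joint passes its speed limit or range.

### The arm

A 6-joint arm with a two-finger parallel gripper is mounted at the origin on the work surface. World frame = base frame: x ahead of the robot, y to its left, z up, the work surface at z = 0. Lengths are in m, angles in rad, forces in N, time in s.
With the tool pointing down it reaches from about 0.3 to 0.825 m from the base axis. Payload 5.4 kg.
Tool frame: the origin (TCP) lies at the very end of the fingers, on their centre line; the grasp point (between the pads) lies 19 mm behind it; z points along the fingers, y is the line along which they close (so a half turn about z gives the same grasp; the last joint's range is limited). The gripper opens to 92 mm and grips with 3 to 60 N. Pads are 20 mm wide; open, the fingers measure 128 mm over their backs; the gripper's body (75 mm by 189 mm) begins 69 mm behind the grasp point.
Start: joints at [1.056, 0.158, 1.597, -0, 1.386, -0.21], TCP at [0.173, 0.548, 0.215] pointing down, gripper open.
Joint ranges: [-2.91, 2.91], [-0.94, 2.29], [0.18, 2.7], [-1.29, 4.43], [0.17, 2.64], [-3, 3]. Speed limits (rad/s): [2.57, 2.57, 3.14, 3.14, 3.14, 3.14].

### API

Orientations are given as a rotation vector (axis times angle).
In Python, from workcell import bot gives the robot as it stands. Calls block until the motion is done:
- bot.goto(position, orientation): joint-space move of the TCP to a pose.
- bot.line_to(position, rot=None, max_speed=0.15): straight line of the TCP; rot=None keeps the orientation; max_speed is the mean speed in m/s.
- bot.set_joints(angles): joint-space move.
- bot.set_gripper(opening, newtons=None): opening from 0.0 (shut) to 1.0 (fully open); newtons is the grip in N (None keeps the last); returns when the fingers have stopped.
- bot.hold(seconds).
- bot.inverse_kinematics(position, orientation): joint angles nearest the present ones, or None.
- bot.read_camera(name): name is "side" or "top"; returns a dict with "pixels" (480x640x3 uint8, blue, green, red), "fx", "fy", "cx", "cy" (pixels), "R" (3x3) and "t" (3): a world point X has camera coordinates R X + t. Camera axes: x right, y down, z forward; pixel columns grow to the right and rows downward; lengths in m; the calibration is good to about 2 mm. A picture is of the moment at which its call begins. There is no depth.
A pose or a line that the arm cannot do raises bot.MotionError and nothing moves.
- bot.job_done(): hands the job in; it is judged then, once.
Readings, each from a call of its own:
- bot.current_clock(): time.
- bot.current_joints(): joint angles.
- bot.current_joint_vel(): joint speeds.
- bot.current_effort(): joint torques, N m.
- bot.current_ee_pos(): TCP position.
- bot.current_tool_rot(): TCP orientation.
- bot.current_contact_force(): force on the tool from outside, world axes, zero at the start.
- bot.current_ft_torque(): the same for the moment, N m.
- bot.current_opening(): opening from 0.0 (shut) to 1.0 (fully open).
- bot.current_grip_force(): force on a finger pad.
Only numpy, scipy, OpenCV 4.12 (cv2) and the standard library are available. Lean on these libraries where they do the work, as an engineer would, in place of code of your own. Each camera call takes 0.05 s, during which the arm holds its last target. There are 200 camera calls.

## Working session

There is one attempt and no reset: what is moved stays moved. The work goes in short steps, each a Python script; the robot and the scene stay as the last script left them, time stands still between calls to the robot, and variables do not carry over. Pictures are saved under pics/ and viewed, at most 10 in all, crops included, and the job is handed in when it is done.

```bash
mkdir -p pics; python3 - <<'E'
from workcell import bot
import cv2
for n in("top","side"):
    c=bot.read_camera(n); cv2.imwrite(f"pics/{n}0.png",c["pixels"]); print(n,c["fx"],c["fy"],c["cx"],c["cy"],c["R"],c["t"])
print(bot.current_clock(),bot.current_tool_rot(),bot.current_ee_pos())
E
```

```text
top 542.3400929678254 542.3400929678254 315.85699918055593 239.4263683717274 [[ 0.02054795 -0.99974197  0.00968359]
 [-0.99498621 -0.02139651 -0.09769665]
 [ 0.09787864 -0.00762757 -0.99516913]] [0.02184074 0.62058556 1.068321  ]
side 564.9911077775536 564.9911077775536 329.3721027052864 235.48662565491546 [[ 0.96831449 -0.24938905 -0.01312066]
 [-0.1919798  -0.70974955 -0.67779004]
 [ 0.15972103  0.65883282 -0.73513843]] [-0.57525578  0.23262672  0.95837659]
0.1 [-4.76877190e-01 -3.10459215e+00  2.50191745e-03] [0.17229565 0.54798762 0.21372447]
```

View pics/top0.png

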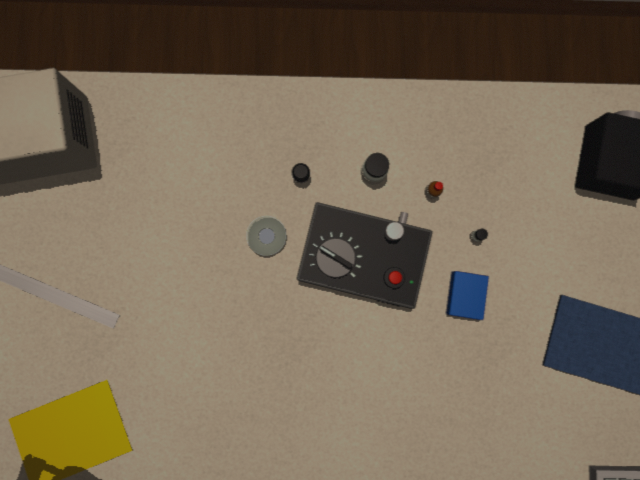

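View pics/side0.png

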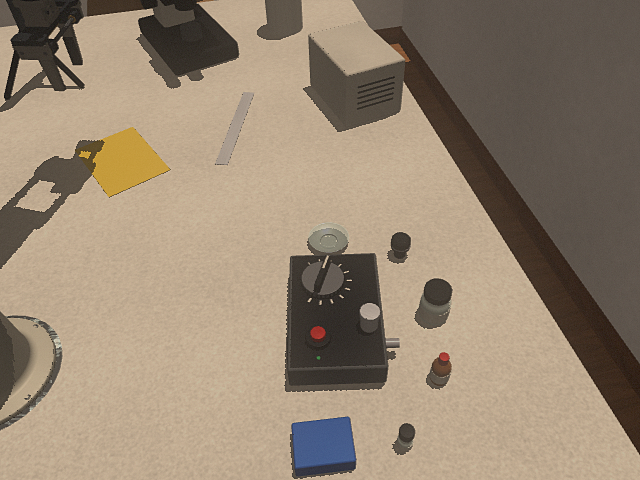

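The top view shows the unit with its dial at about (336,257), the pointer up-left at about (320,247), the red button at (396,278) and the canister at (395,232). In the side view the dial is at (323,278), the button at (318,333) and the canister at (370,318). I'll measure these next.

```bash
cat > h.py <<'E'
from workcell import bot
import cv2, numpy as np
def ray(c,p):
    d=np.array([(p[0]-c["cx"])/c["fx"],(p[1]-c["cy"])/c["fy"],1.])
    return -c["R"].T@c["t"], c["R"].T@d
def plane(c,p,z):
    o,d=ray(c,p); return o+d*(z-o[2])/d[2]
def tri(c1,p1,c2,p2):
    o1,d1=ray(c1,p1);o2,d2=ray(c2,p2)
    s=np.linalg.lstsq(np.c_[d1,-d2],o2-o1,rcond=None)[0]
    a,b=o1+s[0]*d1,o2+s[1]*d2
    return (a+b)/2,np.linalg.norm(a-b)
def blob(mask,box):
    x0,y0,x1,y1=box; m=np.zeros_like(mask); m[y0:y1,x0:x1]=mask[y0:y1,x0:x1]
    n,l,s,ce=cv2.connectedComponentsWithStats(m)
    i=1+np.argmax(s[1:,4]); return ce[i],s[i],(l==i)
E
python3 - <<'E'
from h import *
T,S=bot.read_camera("top"),bot.read_camera("side")
out=[]
res={}
for n,c,b,db in(("t",T,(380,265,412,292),(305,235,370,280)),("s",S,(305,320,332,348),(295,255,355,305))):
    I=c["pixels"].astype(int); 
    red=((I[...,2]>110)&(I[...,1]<70)).astype(np.uint8)
    ce,s,_=blob(red,b); res[n+"b"]=ce
    g=((I.min(2)>65)&(I.max(2)<150)).astype(np.uint8)
    x0,y0,x1,y1=db; m=np.zeros_like(g); m[y0:y1,x0:x1]=g[y0:y1,x0:x1]
    m=cv2.morphologyEx(m,cv2.MORPH_OPEN,np.ones((3,3),np.uint8))
    pts=np.argwhere(m)[:,::-1].astype(np.int32); h=cv2.convexHull(pts)
    e=cv2.fitEllipse(h); res[n+"d"]=e[0]
    print(n,"red",ce,s,"disc",e)
    cr=c["pixels"][y0-5:y1+5,x0-5:x1+5]; out.append(cv2.resize(cr,(400,400*cr.shape[0]//cr.shape[1]),interpolation=cv2.INTER_NEAREST))
    # white pointer pixels
    print(cr.shape)
print("button",tri(T,res["tb"],S,res["sb"]),plane(T,res["tb"],.082),plane(S,res["sb"],.082))
print("axis",tri(T,res["td"],S,res["sd"]),plane(T,res["td"],.072),plane(S,res["sd"],.072))
H=max(o.shape[0] for o in out)
cv2.imwrite("pics/c1.png",np.hstack([cv2.copyMakeBorder(o,0,H-o.shape[0],0,0,cv2.BORDER_CONSTANT) for o in out]))
# unit orientation from dark top outline (top cam)
I=T["pixels"].astype(int); k=(I.max(2)<75).astype(np.uint8)
k=cv2.morphologyEx(k,cv2.MORPH_CLOSE,np.ones((5,5),np.uint8))
_,s,l=blob(k,(285,195,440,315)); cs,_=cv2.findContours(l.astype(np.uint8),0,1)
r=cv2.minAreaRect(max(cs,key=len)); bx=cv2.boxPoints(r); print("unit px",bx); print(np.array([plane(T,p,.06) for p in bx]))
E
```

```text
t red [394.83478261 276.94782609] [389 271  12  13 115] disc ((338.9480895996094, 258.0161437988281), (39.94894027709961, 45.6511344909668), 104.92637634277344)
(55, 75, 3)
s red [317.59060403 332.23489933] [310 326  16  13 149] disc ((322.2252502441406, 277.65496826171875), (32.65976333618164, 42.161712646484375), 89.4936752319336)
(60, 70, 3)
button (array([ 0.5455777 , -0.11764319,  0.08272137]), np.float64(0.0004161195343862235)) [ 0.5458075  -0.11778064  0.082     ] [ 0.54546044 -0.11716559  0.082     ]
axis (array([ 0.57987502, -0.00992227,  0.08092358]), np.float64(0.00023800756235742098)) [ 0.58057132 -0.01039293  0.072     ] [ 0.58126829 -0.00299573  0.072     ]
unit px [[295.4706  283.11765]
 [315.82358 201.70592]
 [433.23532 231.05887]
 [412.88235 312.47058]]
[[ 0.53042543  0.07318371  0.06      ]
 [ 0.6922521   0.0367219   0.06      ]
 [ 0.63868264 -0.19665276  0.06      ]
 [ 0.47816885 -0.15682217  0.06      ]]
```

View pics/c1.png

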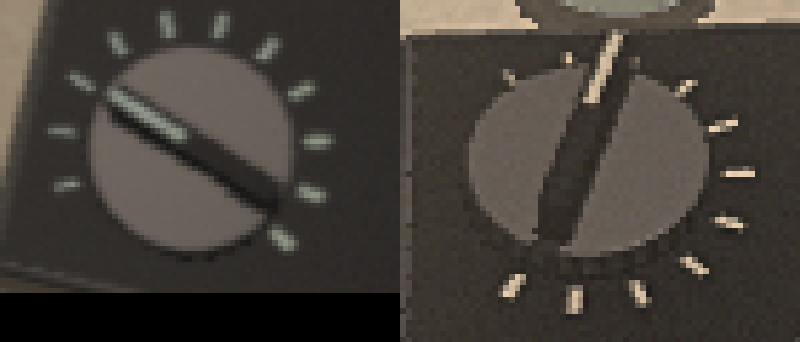

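The crop shows 11 ticks, with the pointer (crop 110,92) at the third one, so the start is stop 2 and the target is stop 6 (crop tick 268,47, up-right). The top disc ellipse picked up a tick, so I'll refine the axis from the tick circle. Next is pressing the button with one finger, the other hanging clear in front of the unit.

```bash
cat >> h.py <<'E'
from scipy.spatial.transform import Rotation as Ro
def down(a):  # tool down, tool y at world angle a (rad)
    y=np.array([np.cos(a),np.sin(a),0]);z=np.array([0,0,-1.]);return Ro.from_matrix(np.c_[np.cross(y,z),y,z]).as_rotvec()
E
python3 - <<'E'
from h import *
T=bot.read_camera("top")
q=np.array([(67,184),(60,130),(80,80),(120,42),(167,25),(220,25),(268,47),(302,90),(318,141),(312,192),(285,238)])/5.333+[299.5,229.5]
P=np.array([plane(T,p,.06)[:2] for p in q])
s=np.linalg.lstsq(np.c_[2*P,np.ones(11)],(P**2).sum(1),rcond=None)[0]
print("ticks centre",s[:2],"r",np.sqrt(s[2]+s[:2]@s[:2]),"tick angles",np.degrees(np.arctan2(*(P-s[:2]).T[::-1])).round(1))
print("disc eye",plane(T,(335.4,257.4),.072))
a=np.radians(-12.8); B=np.array([.5456,-.1175]); t=B-.053*np.array([np.cos(a),np.sin(a)])
bot.goto([*t,.17],down(a)); bot.line_to([*t,.09])
print(bot.current_joints(),bot.current_contact_force())
for z in np.arange(.086,.0715,-.0015):
    bot.line_to([*t,z]); f=bot.current_contact_force(); p=bot.current_ee_pos(); print(round(z,4),p.round(4) if hasattr(p,'round') else p,f)
    if f[2]>7: break
c=bot.read_camera("side"); im=cv2.resize(c["pixels"][210:400,220:460],(720,570)); cv2.imwrite("pics/press.png",im)
bot.hold(.1); bot.line_to([*t,.17]); print(bot.current_clock(),bot.current_contact_force())
E
```

```text
ticks centre [ 0.58198632 -0.0032896 ] r 0.04756297264890304 tick angles [ 106.8   82.5   58.6   33.8   11.2  -12.7  -36.2  -60.8  -84.8 -107.8
 -131.6]
disc eye [ 0.58162394 -0.00347866  0.072     ]
[-4.50238995e-01  1.14488966e-01  1.90543782e+00  2.56405708e-05
  1.12048685e+00 -2.27202118e-01] [-0.3246711   0.13976704  0.88420308]
0.086 [ 0.4943 -0.1059  0.0866] [-0.88564198 -0.04900992  0.70597857]
0.0845 [ 0.4939 -0.1058  0.0846] [0.90648537 0.06211974 0.74363032]
0.083 [ 0.4938 -0.1057  0.0829] [-0.21991061  0.08168425 -0.33756368]
0.0815 [ 0.4942 -0.1059  0.0817] [-8.87720807e-01  7.37451713e-04  1.76970248e+00]
0.08 [ 0.4942 -0.1059  0.0802] [0.06511297 1.29065858 3.58637143]
0.0785 [ 0.4942 -0.1059  0.0787] [ 0.16027049 -0.39706569  2.13102481]
0.077 [ 0.4942 -0.1059  0.0772] [0.99271428 0.21722597 4.2970527 ]
0.0755 [ 0.4943 -0.1059  0.0763] [-2.29601748  0.22306522  8.98001686]
6.45 [ 0.31233162 -0.11561801 -0.35445658]
```

View pics/press.png

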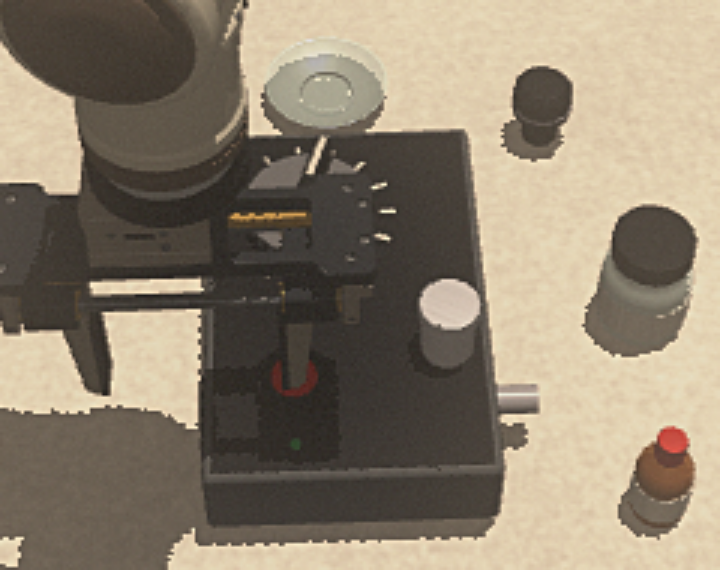

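The picture shows the finger centred on the button at crop (297,380), bottomed at 9 N, and the green LED lit at (295,443). The tick circle gives the axis at (0.582,-0.0033) with the pointer at about 59°. Next I'll push the dial with the closed fingertips, conservatively to 88°.

```bash
cat >> h.py <<'E'
C=np.array([.5819,-.0033]); A0=np.radians(59.)
def pose(phi,d,z,r=.026):
    a=A0-np.radians(phi); u=np.array([np.cos(a),np.sin(a)]); n=np.array([-u[1],u[0]])
    return [*(C+r*u+d*n),z],down(a)
def show(name):
    o=[]
    for n,(x0,y0,x1,y1) in(("top",(290,195,440,315)),("side",(270,235,410,400))):
        cr=bot.read_camera(n)["pixels"][y0:y1,x0:x1]; o.append(cv2.resize(cr,(400,471),interpolation=cv2.INTER_NEAREST))
    cv2.imwrite(f"pics/{name}.png",np.hstack(o))
E
python3 - <<'E'
from h import *
bot.set_gripper(0.0,10)
assert all(bot.inverse_kinematics(*pose(p,.015,.079)) is not None for p in range(0,100,10))
bot.goto(*pose(0,.025,.16)); bot.line_to(pose(0,.025,.079)[0],max_speed=.08)
print(bot.current_contact_force(),bot.current_clock())
bot.line_to(pose(0,.0155,.079)[0],max_speed=.03)
for phi in list(range(0,88,4))+[88]:
    p,r=pose(phi,.015,.079); bot.line_to(p,r,max_speed=.03); f=np.array(bot.current_contact_force())
    a=A0-np.radians(phi); n=np.array([-np.sin(a),np.cos(a)]); print(phi,"tang %.1f rad %.1f z %.1f"%(f[:2]@n,f[:2]@[np.cos(a),np.sin(a)],f[2]))
    if np.linalg.norm(f)>25: print("STOP");break
bot.line_to(pose(phi,.022,.079)[0],max_speed=.05)
bot.line_to(pose(phi,.022,.17)[0]); q=bot.current_joints(); q=np.array(q); q[0]+=0.9; bot.set_joints(q)
show("d1"); print(bot.current_clock())
E
```

```text
[-0.51543013  0.81747173  0.38789613] 9.8667
0 tang 5.1 rad 2.2 z 2.8
4 tang 1.7 rad 0.7 z 0.5
8 tang 0.6 rad -0.6 z -0.2
12 tang 0.3 rad -0.1 z 0.5
16 tang -0.4 rad -1.1 z 0.1
20 tang -0.5 rad 0.5 z 0.6
24 tang 4.1 rad -2.0 z 3.0
28 tang 2.0 rad -1.3 z 1.5
32 tang -0.4 rad -0.1 z 0.4
36 tang -0.2 rad 0.4 z -0.0
40 tang -0.1 rad 0.5 z -0.8
44 tang 0.7 rad 0.0 z -0.4
48 tang 2.7 rad -1.2 z 1.5
52 tang 2.6 rad -1.0 z 1.2
56 tang -0.1 rad 0.6 z 0.2
60 tang 0.7 rad -0.4 z 0.1
64 tang -0.1 rad 0.1 z 0.4
68 tang 0.5 rad 0.3 z -0.6
72 tang 3.9 rad -0.6 z 1.1
76 tang 2.6 rad -1.4 z 1.1
80 tang -0.2 rad 0.4 z 0.4
84 tang -1.0 rad -0.0 z 0.4
88 tang 0.7 rad -0.4 z -1.4
19.1667
```

View pics/d1.png

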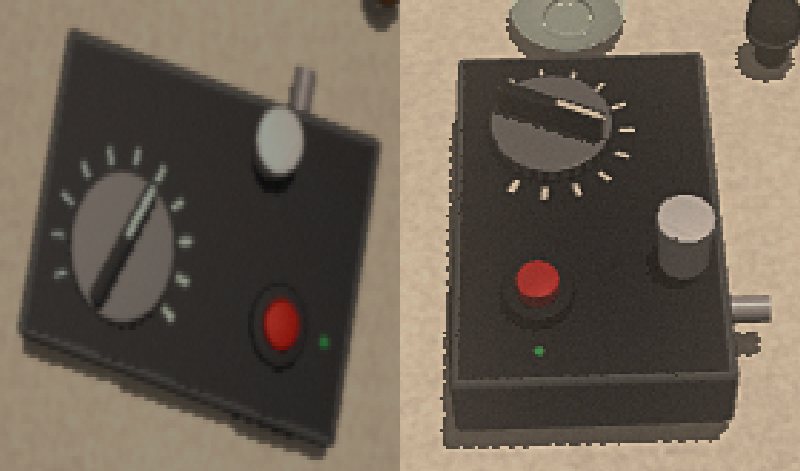

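The picture shows the pointer (top crop 155,182) on the seventh tick (160,172), which is stop 6, four clicks from the start. Four force peaks and snaps agree with that. The button is up, the LED is lit, the canister is unmoved and the arm is clear.

```bash
python3 -c "
from workcell import bot
print(bot.current_contact_force(),bot.job_done())"
```

```text
the job is handed in; nothing more can be done
[-0.17912137  0.442056   -0.98204982] None
```

The lamp is on and the dial is exactly four clicks clockwise from its start (stop 2 to stop 6); the button was released and the arm was clear when I handed the job in, but no verdict came back.

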